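# Lock the board holder onto the bench ball mount

### The job

Raise the orange-ended lever of the board holder and fold it over forward while the holder sits in its yellow parking stand, lift the holder out and work its blue socket fully home over the steel ball of the bench mount with its tail in the mount's saddle, then press the lever fully down so that it clamps, and let go. Work by feel: never push, jam or drag it on the mount with more than about 15 N (1.5 kg), and do not drop the holder or disturb the things lying around.

Things in the scene. Friction and masses are not known exactly. Their poses are not given: they have to be found in the camera images.
- socket (a point): Centre of the blue socket of the board holder (0.7 kg, loose); it meets the ball centre when home. Holder axes: x forward, tail to -x, z up. Block 44 mm square, roof 15 mm up, cavity 31.6 mm wide for the 30 mm ball, open below; from 12 mm down its mouth flares to 44 mm wide, 20 mm down. Lowered off-centre it meets the ball up to 32 mm above home and wedges with tens of N: follow the side force.
- jaw_mouth (a point): Brass spring jaw in the front of the cavity, 12 mm before and 7 mm below the socket centre. It rubs on the ball: from 16 mm above home the mount pushes back up with 5 to 14 N (least near the end); the holder's own weight may not be enough. The roof on the ball is a hard stop at home.
- coupler_grip (a point): Middle of the black rubber grip pads on the tail bar, where to grasp the holder from above: 24 mm wide (y), 30 long (x), 18 high; 40 mm behind (-x) and 5 mm above the socket centre, at the centre of mass. Holder axes. The steel tail bar is 18 mm wide, 18 high (4 mm below to 14 above the socket centre), from 21 to 148 mm behind it.
- board_middle (a point): Middle of the green circuit board's top, in an aluminium frame 92 mm wide from 146 to 222 mm behind (-x) the socket centre: the holder's rear end. Holder axes.
- handle_end (a point): Middle of the lever's orange end, a bar of 16 mm diameter with 8 mm studs, 30 mm long over the studs (along y), 104 mm from the hinge. Pinch it lightly (about 10 N) across the studs from above; it turns between the fingers as it swings. Lever down: it lies 110 mm behind (-x) and 30 mm above the socket centre, over the tail bar.
- lever_hinge (a point): Lever hinge, axis along the holder's y, 6 mm behind and 30 mm above the socket centre; holder axes. Friction holds the lever at any angle (about 2 N at its end moves it). Its tongue swings under the ball as it comes down, and stands up to 35 mm over the grip pads, 8 mm thick, when the lever is folded forward.
- lever_arm (a joint): Lever angle, rad: 0 fully down (locked, along the tail), 1.57 upright, 2.3 end stop; raising swings the end up, then forward (+x). Fold it over to about 2.2 to clear the hand at the grip pads; the socket goes on only with it above 0.3. On the ball the last 0.03 rad needs 5 to 10 N down on the end (a firm 15 N press); then it stays. The stop at 0 is hard.
- ball_nominal (a point): Where the centre of the mount's 30 mm steel ball would be with its cross-slide centred, 70 to 85 mm above the table. The ball and saddle really stand up to 10 mm off it in x and in y, each time elsewhere, clamped firm, not measured: find it by touch (or sight). Its height is exact. Mount axes: saddle towards -x, z up. Foot 84 mm wide, 35 mm before to 165 mm behind; 13 mm post.
- mount: Dark steel foot of the mount, origin 85 mm under the nominal ball. An aluminium U saddle stands 135 mm behind (-x) the ball, its floor 4 mm below the ball centre, 16 mm long; it carries the tail bar between cheeks 22 mm apart that rise 9 mm, then flare to about 45 mm at 19 mm up. Saddle and ball shift together; the foot's slides lie 55 mm below the ball centre.
- stand: Parking stand, fixed: black foot 84 mm wide; two yellow prongs under the socket block's side walls and a yellow U cradle (like the saddle) 135 mm behind (-x) its origin hold the holder, which lifts straight out (and tips if its tail is pulled up with over 3 N). Same axes as the parked holder; origin on the table 75 mm below the parked socket centre.
- mug: Brown mug, 82 mm diameter, 92 mm high, origin at its underside; leave alone.
- jar: White jar, 84 mm diameter, 130 mm high, origin at its underside; leave alone.
- tape: Roll of black tape lying flat, 62 mm diameter, 19 mm high; leave alone.
- screwdriver: Screwdriver with a yellow handle, 170 mm long, lying; leave alone.
- spool: Metal spool standing on end, 52 mm diameter, 40 mm high; leave alone.

How it is judged:
By the outcome, as a careful person would: the job done as asked, in the order asked, and still so for the second after the job is handed in, with the robot touching nothing.
It also fails if it takes over 72 s, if anything falls off the work surface, if the arm or the gripper's body presses on something with over 40 N, if the wrist force passes 120 N, or if a joint passes its speed limit or range.

### The arm

A 6-joint arm with a two-finger parallel gripper is mounted at the origin on the work surface. World frame = base frame: x ahead of the robot, y to its left, z up, the work surface at z = 0. Lengths are in m, angles in rad, forces in N, time in s.
With the tool pointing down it reaches from about 0.35 to 0.8 m from the base axis. Payload 7.3 kg.
Tool frame: the origin (TCP) lies on the centre line of the jaws, within the pads' length; the fingertips stand 22 mm ahead of it and the grasp point (between the pads) lies 3 mm ahead of it; z points along the fingers, y is the line along which they close (so a half turn about z gives the same grasp; the last joint's range is limited). The gripper opens to 85 mm and grips with 20 to 120 N. Pads are 22 mm wide; open, the fingers measure 114 mm over their backs; the gripper's body (76 mm by 85 mm) begins 54 mm behind the grasp point. The pads swing forward as they close: fully open they stand 13 mm farther back than shut.
Start: joints at [-1.402, 0.342, 1.524, -0, 1.275, -0.146], TCP at [0.163, -0.499, 0.253] pointing down, gripper open.
Joint ranges: [-2.53, 2.53], [-0.77, 2.02], [0.04, 2.7], [-1, 4.14], [0.28, 2.66], [-3.11, 3.11]. Speed limits (rad/s): [2.57, 2.57, 3.14, 3.14, 3.14, 3.14].

### API

Orientations are given as a 3x3 rotation matrix whose columns are the frame's x, y, z axes.
In Python, from cell import telemetry, grab_frame, order gives the robot as it stands.
- The arm moves only by the tool servo_tool, never from a script. Its argument "increments" is a list of rows, each a list of 3 entries, a list of its own where there are three numbers: the turn, a rotation vector about the world's x, y, z in rad, then the shift along the world's x, y, z in m, then the closure in counts, from 0 (fully open) to 255 (shut). In form: [[[ax, ay, az], [tx, ty, tz], fingers], ...]. A call has 1 to 20 rows; each row is the pose to reach, as a shift and turn from the pose commanded when the call began; what a row does not reach only later rows make up. A row lasts 1/12 s, in which the tool goes at most 41.7 mm and 7.16 degrees, less where a joint would pass 70% of its speed; a pose out of reach is approached as far as the arm can. A call with a gripper value outside its range is refused whole. The fingers move at their own pace and stop on an object; "force" is the grip in N (left out, the last holds). Time passes only in rows, so rows that repeat a pose let the fingers close. It gives the time, the measured TCP pose, the force, the opening and the grip force at its end, in the units of the state.
- telemetry.read_state(): the state, without advancing time (a new reading comes with each control period).
- grab_frame(name): name is "side" or "top"; returns a dict with "pixels" (420x560x3 uint8, red, green, blue), "fx", "fy", "cx", "cy" (pixels), "R" (3x3) and "t" (3): a world point X has camera coordinates R X + t. Camera axes: x right, y down, z forward; pixel columns grow to the right and rows downward; lengths in m; the calibration is good to about 2 mm. A picture is of the moment at which its call begins. There is no depth.
- order.hand_in(): hands the job in; it is judged then, once.
The state is a dict: "time_s": time; "q": joint angles; "joint_vel": joint speeds; "joint_torque": joint torques, N m; "ee_pos": TCP position; "eef_rot": TCP orientation; "contact_force": force on the tool from outside, world axes, zero at the start; "ft_torque": the same for the moment, N m; "finger_gap": opening from 0.0 (shut) to 1.0 (fully open); "grasp_force": force on a finger pad.
Only numpy, scipy, OpenCV 4.12 (cv2) and the standard library are available. Lean on these libraries where they do the work, as an engineer would, in place of code of your own. Each camera call takes 0.05 s, during which the arm holds its last target. There are 200 camera calls.

## Working session

There is one attempt and no reset: what is moved stays moved. The work goes in short steps, Python scripts to look and compute and a tool call to move; the robot and the scene stay as the last step left them, time stands still between calls to the robot, and variables do not carry over. Pictures are saved under pics/ and viewed, at most 13 in all, crops included, and the job is handed in when it is done.

Besides the shell and the picture viewer there is one more tool, called after "Request:" as name([rows], argument=value, ...), one row to a line, values as JSON. servo_tool: Moves the arm, as the interface text tells. Its arguments: {"type":"object","properties":{"increments":{"type":"array","items":{"type":"array"}},"force":{"type":"number"}},"required":["increments"]}

```bash
ls; mkdir -p pics
python3 - <<'E'
from cell import telemetry, grab_frame, order
import cv2,numpy as np
for n in ("top","side"):
    f=grab_frame(n); cv2.imwrite(f"pics/{n}0.png",f["pixels"][:,:,::-1])
    print(n,f["fx"],f["fy"],f["cx"],f["cy"],np.round(f["R"],4).tolist(),np.round(f["t"],4).tolist())
s=telemetry.read_state(); print(s)
E
```

```text
pics
top 491.9396308038654 491.9396308038654 275.3075519240779 201.41249685835916 [[0.0184, -0.9997, -0.0167], [-0.996, -0.0168, -0.088], [0.0877, 0.0183, -0.996]] [0.0135, 0.5298, 0.8314]
side 423.497521163846 423.497521163846 288.49724429740155 208.6501244990636 [[-0.9624, -0.2714, 0.007], [-0.1341, 0.4528, -0.8815], [0.2361, -0.8493, -0.4722]] [0.5173, 0.156, 0.6888]
{'time_s': 0.1, 'q': array([-1.40201081e+00,  3.42655697e-01,  1.52495840e+00,  2.21933467e-05,
        1.27539680e+00, -1.46004765e-01]), 'joint_vel': array([ 7.44499200e-05, -1.74254826e-03, -2.40312779e-03, -2.19066669e-04,
       -1.21483715e-03,  8.33872921e-04]), 'joint_torque': array([ 1.38219690e-03, -4.34448981e+01, -2.46489930e+01, -2.45721603e-04,
        4.69047896e-03,  2.20168289e-05]), 'ee_pos': array([ 0.1625157 , -0.49885385,  0.25268118]), 'eef_rot': array([[ 9.50863362e-01,  3.09610754e-01, -2.17314001e-04],
       [ 3.09610747e-01, -9.50862356e-01,  1.40165835e-03],
       [ 2.27332794e-04, -1.40006832e-03, -9.99998994e-01]]), 'contact_force': array([0.17141872, 0.56032859, 0.46366264]), 'ft_torque': array([ 0.01546204, -0.05028515,  0.01662475]), 'grasp_force': 0.0, 'finger_gap': 0.9947661791162971}
```

View pics/top0.png

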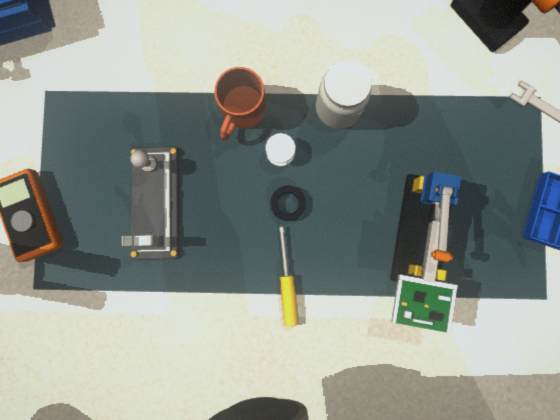

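View pics/side0.png

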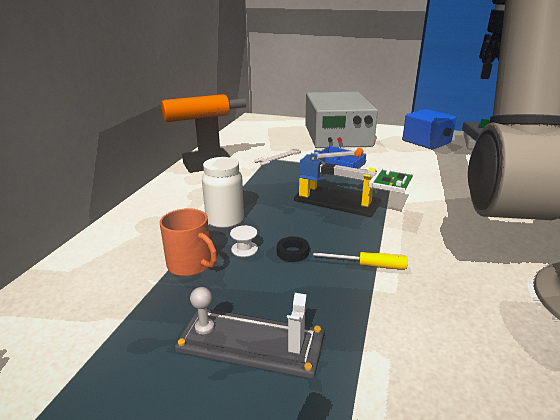

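The top view shows the mount at left (ball ≈(139,158), saddle ≈(143,240)). The holder sits in its stand at right (blue block ≈(441,188), orange end ≈(442,256), board ≈(425,305)). The side view shows the ball ≈(201,299), saddle ≈(298,310) and orange end ≈(359,152). I'll enlarge these areas.

```bash
cat > h.py <<'E'
import numpy as np, cv2
from cell import telemetry, grab_frame, order
def ray(f,u,v):
    R=np.array(f["R"]);t=np.array(f["t"]);d=R.T@np.array([(u-f["cx"])/f["fx"],(v-f["cy"])/f["fy"],1.])
    return -R.T@t, d/np.linalg.norm(d)
def plane(f,u,v,z):
    c,d=ray(f,u,v); return c+d*(z-c[2])/d[2]
def tri(ft,pt,fs,ps):
    A=np.zeros((3,3));b=np.zeros(3);L=[]
    for f,p in((ft,pt),(fs,ps)):
        c,d=ray(f,*p);M=np.eye(3)-np.outer(d,d);A+=M;b+=M@c;L.append((c,M))
    X=np.linalg.solve(A,b);return X,[float(np.linalg.norm(M@(X-c))) for c,M in L]
def proj(f,X):
    p=np.array(f["R"])@X+np.array(f["t"]);return np.array([f["fx"]*p[0]/p[2]+f["cx"],f["fy"]*p[1]/p[2]+f["cy"]])
def blobs(f,lo,hi,box,amin=6):
    h=cv2.cvtColor(f["pixels"],cv2.COLOR_RGB2HSV);m=cv2.inRange(h,lo,hi);k=np.zeros_like(m);x0,y0,x1,y1=box;k[y0:y1,x0:x1]=m[y0:y1,x0:x1]
    n,l,s,c=cv2.connectedComponentsWithStats(k)
    return [(int(s[i,4]),np.round(c[i],1).tolist(),s[i,:4].tolist()) for i in range(1,n) if s[i,4]>=amin]
E
python3 - <<'E'
from h import *
a=grab_frame("top");b=grab_frame("side")
np.savez("f.npz",a=a["pixels"],b=b["pixels"])
P=a["pixels"];Q=b["pixels"]
def c(p,x,y,w,h,W,H): return cv2.resize(p[y:y+h,x:x+w],(W,H),interpolation=cv2.INTER_CUBIC)
im=np.zeros((600,800,3),np.uint8)
im[:,:300]=c(P,115,135,75,150,300,600)   # x4
im[:,300:500]=cv2.resize(P[165:345,385:475],(300,600))[:,50:250]
im[:300,500:]=c(Q,170,280,160,100,300,300) if 0 else cv2.resize(Q[280:380,170:330],(300,188))[:1].repeat(300,0)
im[:300,500:]=0
im[0:188*1,500:]=cv2.resize(Q[280:380,170:330],(300,188))
im[300:488,500:]=cv2.resize(Q[135:219,285:419],(300,188))
cv2.imwrite("pics/c1.png",im[:,:,::-1])
for n,f,bx in(("top",a,(385,165,475,345)),("side",b,(290,135,420,220))):
  print(n,"orange",blobs(f,(5,180,120),(14,255,255),bx)); print("yel",blobs(f,(20,150,100),(32,255,255),bx)); print("blue",blobs(f,(105,120,50),(125,255,255),bx,30)); print("green",blobs(f,(50,100,40),(85,255,200),bx,30))
print("screws",blobs(a,(8,120,100),(25,255,255),(120,140,190,270),3),blobs(b,(8,120,100),(25,255,255),(170,300,335,385),3))
E
```

```text
top orange [(151, [441.7, 255.6], [432, 251, 20, 11])]
yel [(122, [417.7, 183.3], [412, 176, 12, 16]), (126, [415.2, 269.8], [408, 265, 14, 11]), (92, [440.9, 274.5], [437, 269, 9, 12])]
blue [(864, [439.6, 186.9], [420, 172, 41, 33])]
green [(1493, [423.8, 304.4], [397, 281, 55, 50])]
side orange [(49, [358.2, 152.3], [354, 148, 9, 9])]
yel [(25, [371.6, 169.0], [368, 167, 8, 5]), (249, [366.3, 191.8], [361, 175, 12, 32]), (244, [305.8, 186.6], [299, 178, 18, 19])]
blue [(134, [411.9, 138.6], [403, 135, 17, 10]), (129, [331.2, 149.5], [314, 146, 37, 7]), (445, [309.7, 167.5], [300, 153, 22, 28]), (386, [347.1, 160.6], [322, 153, 44, 16])]
green [(205, [387.4, 178.1], [374, 170, 30, 17]), (68, [406.5, 180.9], [401, 174, 11, 14])]
screws [(27, [172.8, 150.7], [170, 148, 6, 6]), (7, [132.3, 150.7], [131, 150, 4, 3]), (27, [133.3, 253.6], [131, 251, 6, 6]), (28, [173.2, 252.7], [171, 250, 6, 6])] [(40, [317.0, 328.7], [314, 326, 7, 7]), (48, [181.1, 341.8], [178, 338, 7, 8]), (55, [307.7, 366.1], [304, 362, 8, 9])]
```

View pics/c1.png

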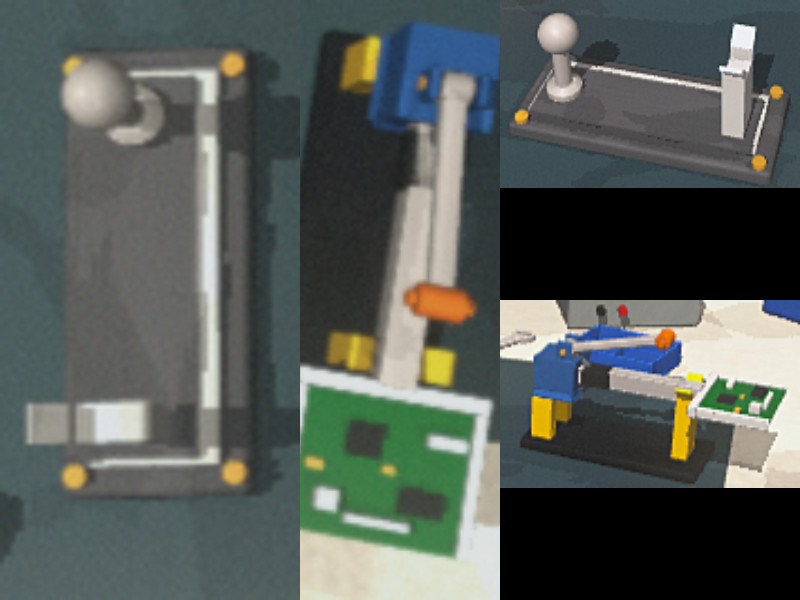

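The crops show the ball (top ≈(139,158.5), side ≈(201,297.6)), saddle top ≈(137,240.5), the mount's corner screws, and the lever slightly raised. Now triangulating.

Run:
```python
from h import *
a=grab_frame("top");b=grab_frame("side")
def circ(f,x0,y0,x1,y1,r):
    g=cv2.cvtColor(f["pixels"],cv2.COLOR_RGB2GRAY)[y0:y1,x0:x1];g=cv2.resize(g,None,fx=4,fy=4,interpolation=cv2.INTER_CUBIC)
    c=cv2.HoughCircles(g,cv2.HOUGH_GRADIENT,1,50,param1=100,param2=12,minRadius=int(r*4*.8),maxRadius=int(r*4*1.25))[0][0]
    return c[0]/4+x0-.4,c[1]/4+y0-.4,c[2]/4
ct=circ(a,122,142,160,180,9);cs=circ(b,182,280,222,320,11)
print("ball px",ct,cs);B,e=tri(a,ct[:2],b,cs[:2]);print("ball",B.round(4),e)
H,e=tri(a,(441.7,255.6),b,(358.2,152.3));print("handle",H.round(4),e)
S={}
for n,p,q in(("rb",(173.2,252.7),(317,328.7)),("?",(133.3,253.6),(307.7,366.1)),("lf",(132.3,150.7),(181.1,341.8))):
    X,e=tri(a,p,b,q);print("screw",n,X.round(4),e)
for n,p in(("fr",(172.8,150.7)),("br",(173.2,252.7)),("bl",(133.3,253.6))): print(n,plane(a,*p,.022).round(4))
print("saddle top",plane(a,137.1,240.5,B[2]+.017).round(4), plane(a,130.5,240.5,B[2]+.017).round(4))
# board white frame+green quad in top
h=cv2.cvtColor(a["pixels"],cv2.COLOR_RGB2HSV)
m=cv2.inRange(h,(50,100,40),(85,255,200));k=np.zeros_like(m);k[275:340,390:465]=m[275:340,390:465]
k=cv2.morphologyEx(k,cv2.MORPH_CLOSE,np.ones((9,9)))
r=cv2.minAreaRect(cv2.findContours(k,0,2)[0][0]);print("board rect",r)
for z in(.075,.085,.095):
  c=plane(a,*r[0],z);bp=cv2.boxPoints(r);w=[plane(a,*p,z)[:2] for p in bp];print(z,c.round(4),[(np.linalg.norm(w[i]-w[i-1]).round(4),np.degrees(np.arctan2(*(w[i]-w[i-1])[::-1])).round(1)) for i in range(2)])
print("yel prong L, blue z.09",plane(a,439.6,186.9,.088).round(4),"cradle mid",(plane(a,415.2,269.8,.08)+plane(a,440.9,274.5,.08))/2)
# side views of cradle, block
```

```text
ball px (np.float32(147.725), np.float32(163.225), np.float32(7.55)) (np.float32(200.475), np.float32(297.475), np.float32(10.95))
ball [0.5923 0.2385 0.0668] [0.006534474974110139, 0.00653447497410997]
handle [ 0.4438 -0.2291  0.1316] [0.0008736963992360189, 0.0008736963992359641]
screw rb [0.4378 0.1996 0.0149] [0.0004302757154243768, 0.00043027571542441907]
screw ? [0.4349 0.2696 0.0149] [0.00044491065157064593, 0.00044491065157071727]
screw lf [0.6154 0.2785 0.0162] [0.000907793815617404, 0.0009077938156172294]
fr [0.6163 0.2053 0.022 ]
br [0.4375 0.198  0.022 ]
bl [0.4347 0.2673 0.022 ]
saddle top [0.4572 0.2432 0.0838] [0.457  0.2539 0.0838]
board rect ((423.98944091796875, 305.7572937011719), (50.29305648803711, 41.8441162109375), 10.491477012634277)
0.075 [ 0.3619 -0.2182  0.075 ] [(np.float64(0.0791), np.float64(80.8)), (np.float64(0.0662), np.float64(-10.8))]
0.085 [ 0.3631 -0.2154  0.085 ] [(np.float64(0.0781), np.float64(80.8)), (np.float64(0.0654), np.float64(-10.8))]
0.095 [ 0.3642 -0.2126  0.095 ] [(np.float64(0.0771), np.float64(80.8)), (np.float64(0.0646), np.float64(-10.8))]
yel prong L, blue z.09 [ 0.5516 -0.241   0.088 ] cradle mid [ 0.41543969 -0.22368536  0.08      ]
```

Request:
servo_tool([
  [[0,0,-0.1],[0.03,0.03,0],100],
  [[0,0,-0.2],[0.055,0.055,0],100],
  [[0,0,-0.3],[0.085,0.08,0],100],
  [[0,0,-0.4],[0.11,0.107,0],100],
  [[0,0,-0.503],[0.14,0.135,0],100],
  [[0,0,-0.503],[0.17,0.163,0],100],
  [[0,0,-0.503],[0.197,0.19,0],100],
  [[0,0,-0.503],[0.225,0.217,0],100],
  [[0,0,-0.503],[0.253,0.244,0],100],
  [[0,0,-0.503],[0.2813,0.2698,0],100],
  [[0,0,-0.503],[0.2813,0.2698,-0.03],100],
  [[0,0,-0.503],[0.2813,0.2698,-0.06],100],
  [[0,0,-0.503],[0.2813,0.2698,-0.06],100],
], force=10)

```text
time_s: 1.38
ee_pos: [0.4419, -0.2269, 0.1886]
eef_rot: [[0.983, -0.185, -0.008], [-0.185, -0.983, 0.005], [-0.009, -0.004, -1.0]]
contact_force: [-1.3, 0.4, -0.7]
finger_gap: 0.609
grasp_force: 0.0
```

Run:
```python
from h import *
a=grab_frame("top");b=grab_frame("side")
for p in((139.2,158.5),(138.8,158.1)):
  B,e=tri(a,p,b,(200.6,297.5));print("ball",B.round(4),e)
s=telemetry.read_state();print(s["ee_pos"].round(4),s["eef_rot"].round(3).tolist(),s["finger_gap"],s["contact_force"].round(2))
im=np.hstack([cv2.resize(a["pixels"][160:340,370:500],(433,600)),cv2.resize(b["pixels"][90:240,280:370],(360,600))])
cv2.imwrite("pics/c2.png",im[:,:,::-1])
```

```text
ball [0.5929 0.2483 0.0756] [0.0006605624856724287, 0.0006605624856721882]
ball [0.5931 0.2487 0.076 ] [0.00025351039821400276, 0.0002535103982137628]
[ 0.4436 -0.2292  0.1932] [[0.982, -0.187, -0.002], [-0.187, -0.982, 0.001], [-0.002, -0.001, -1.0]] 0.6045572679214419 [-0.35 -1.1   0.12]
```

View pics/c2.png

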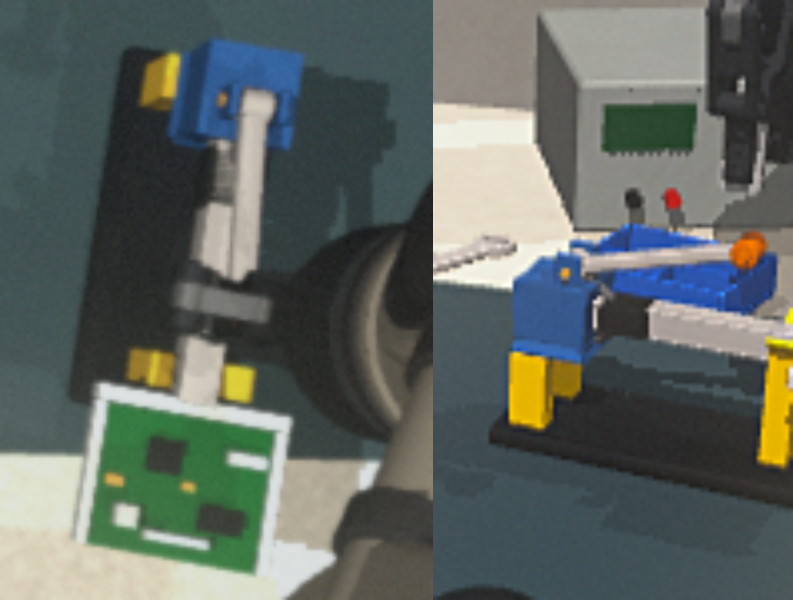

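The crop shows the gripper centred over the orange end, everything still in place. Descend and pinch.

Request:
servo_tool([
  [[0,0,0],[0,0,-0.02],100],
  [[0,0,0],[0,0,-0.04],100],
  [[0,0,0],[0,0,-0.058],100],
  [[0,0,0],[0,0,-0.058],100],
  [[0,0,0],[0,0,-0.058],130],
  [[0,0,0],[0,0,-0.058],150],
  [[0,0,0],[0,0,-0.058],180],
  [[0,0,0],[0,0,-0.058],200],
  [[0,0,0],[0,0,-0.058],200],
  [[0,0,0],[0,0,-0.058],200],
  [[0,0,0],[0,0,-0.058],200],
], force=10)

```text
time_s: 2.4
ee_pos: [0.4444, -0.2297, 0.1358]
eef_rot: [[0.982, -0.187, 0.001], [-0.187, -0.982, -0.001], [0.002, 0.001, -1.0]]
contact_force: [2.9, 0.5, 1.0]
finger_gap: 0.343
grasp_force: 19.7
```

Run:
```python
import numpy as np
u=np.array([.982,-.187]);t0=.259
for t in np.arange(.3,2.25,.1):
    d=.104*(np.cos(t0)-np.cos(t));print(round(t,2),[*(d*u).round(4)],round(.104*(np.sin(t)-np.sin(t0)),4))
```

```text
0.3 [np.float64(0.0012), np.float64(-0.0002)] 0.0041
0.4 [np.float64(0.0047), np.float64(-0.0009)] 0.0139
0.5 [np.float64(0.0091), np.float64(-0.0017)] 0.0232
0.6 [np.float64(0.0144), np.float64(-0.0027)] 0.0321
0.7 [np.float64(0.0206), np.float64(-0.0039)] 0.0404
0.8 [np.float64(0.0276), np.float64(-0.0052)] 0.048
0.9 [np.float64(0.0352), np.float64(-0.0067)] 0.0548
1.0 [np.float64(0.0435), np.float64(-0.0083)] 0.0609
1.1 [np.float64(0.0524), np.float64(-0.01)] 0.066
1.2 [np.float64(0.0617), np.float64(-0.0118)] 0.0703
1.3 [np.float64(0.0714), np.float64(-0.0136)] 0.0736
1.4 [np.float64(0.0814), np.float64(-0.0155)] 0.0759
1.5 [np.float64(0.0915), np.float64(-0.0174)] 0.0771
1.6 [np.float64(0.1017), np.float64(-0.0194)] 0.0773
1.7 [np.float64(0.1119), np.float64(-0.0213)] 0.0765
1.8 [np.float64(0.1219), np.float64(-0.0232)] 0.0746
1.9 [np.float64(0.1317), np.float64(-0.0251)] 0.0718
2.0 [np.float64(0.1412), np.float64(-0.0269)] 0.0679
2.1 [np.float64(0.1503), np.float64(-0.0286)] 0.0631
2.2 [np.float64(0.1588), np.float64(-0.0302)] 0.0574
```

Request:
servo_tool([
  [[0,0,0],[0.0012,-0.0002,0.0041],200],
  [[0,0,0],[0.0047,-0.0009,0.0139],200],
  [[0,0,0],[0.0091,-0.0017,0.0232],200],
  [[0,0,0],[0.0144,-0.0027,0.0321],200],
  [[0,0,0],[0.0206,-0.0039,0.0404],200],
  [[0,0,0],[0.0276,-0.0052,0.048],200],
  [[0,0,0],[0.0276,-0.0052,0.048],200],
  [[0,0,0],[0.0276,-0.0052,0.048],200],
])

```text
time_s: 3.07
ee_pos: [0.4705, -0.2343, 0.1834]
eef_rot: [[0.982, -0.187, -0.002], [-0.187, -0.982, 0.001], [-0.002, -0.0, -1.0]]
contact_force: [-3.6, 0.9, 4.7]
finger_gap: 0.344
grasp_force: 20.3
```

Request:
servo_tool([
  [[0,0,0],[0.0067,-0.0013,0.008],200],
  [[0,0,0],[0.0151,-0.0029,0.0142],200],
  [[0,0,0],[0.0241,-0.0046,0.0193],200],
  [[0,0,0],[0.0336,-0.0065,0.0237],200],
  [[0,0,0],[0.0434,-0.0083,0.027],200],
  [[0,0,0],[0.0434,-0.0083,0.027],200],
  [[0,0,0],[0.0434,-0.0083,0.027],200],
])

```text
time_s: 3.65
ee_pos: [0.5151, -0.2428, 0.2109]
eef_rot: [[0.982, -0.187, 0.001], [-0.187, -0.982, -0.0], [0.001, 0.0, -1.0]]
contact_force: [-1.3, 2.5, 6.7]
finger_gap: 0.339
grasp_force: 20.9
```

Request:
servo_tool([
  [[0,0,0],[0.0,0.0003,0.002],200],
  [[0,0,0],[0.01,-0.0016,0.0043],200],
  [[0,0,0],[0.0201,-0.0033,0.0055],200],
  [[0,0,0],[0.0303,-0.005,0.0057],200],
  [[0,0,0],[0.0405,-0.0065,0.0049],200],
  [[0,0,0],[0.0509,-0.0082,0.003],200],
  [[0,0,0],[0.0509,-0.0082,0.003],200],
])

```text
time_s: 4.23
ee_pos: [0.5674, -0.2513, 0.2137]
eef_rot: [[0.982, -0.187, 0.002], [-0.187, -0.982, -0.001], [0.003, 0.0, -1.0]]
contact_force: [1.9, 0.8, 5.9]
finger_gap: 0.337
grasp_force: 21.3
```

Run:
```python
from h import *
a=grab_frame("top");b=grab_frame("side")
s=telemetry.read_state();print(s["ee_pos"].round(4),s["finger_gap"],s["contact_force"].round(2),s["ft_torque"].round(2))
im=np.hstack([cv2.resize(a["pixels"][160:340,370:500],(433,600)),cv2.resize(b["pixels"][90:240,280:370],(360,600))])
cv2.imwrite("pics/c3.png",im[:,:,::-1])
```

```text
[ 0.5668 -0.2513  0.2139] 0.3380592540449896 [1.76 1.07 4.99] [ 0.15 -0.18 -0.07]
```

View pics/c3.png

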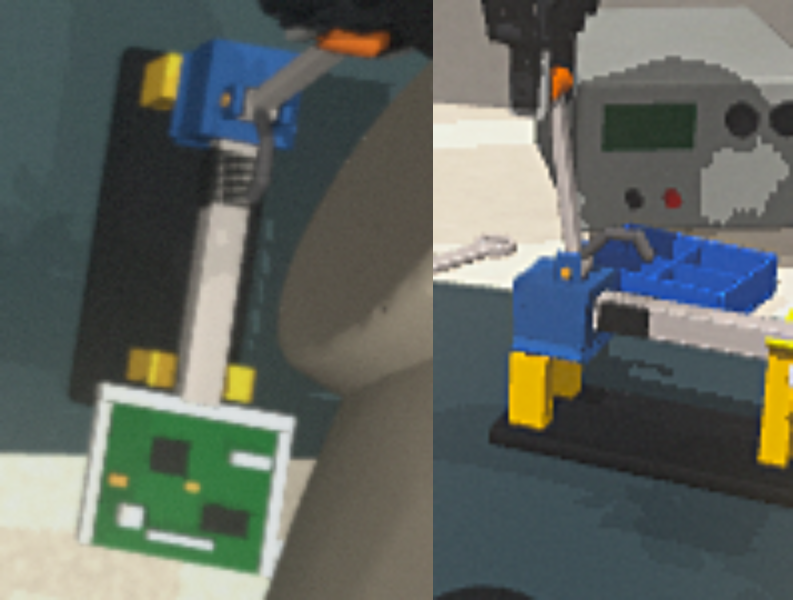

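The crop shows the lever near upright, swinging forward in the fingers, with the holder undisturbed in its stand. Finishing the fold.

Request:
servo_tool([
  [[0,0,0],[0.01,-0.0019,-0.0015],200],
  [[0,0,0],[0.0198,-0.0037,-0.0055],200],
  [[0,0,0],[0.029,-0.0054,-0.0103],200],
  [[0,0,0],[0.0375,-0.007,-0.016],200],
  [[0,0,0],[0.0375,-0.007,-0.016],200],
  [[0,0,0],[0.0375,-0.007,-0.016],200],
])

```text
time_s: 4.83
ee_pos: [0.605, -0.2584, 0.1979]
eef_rot: [[0.982, -0.187, 0.004], [-0.187, -0.982, -0.001], [0.004, 0.001, -1.0]]
contact_force: [4.2, 1.3, 4.9]
finger_gap: 0.343
grasp_force: 21.7
```

Request:
servo_tool([
  [[0,0,0],[0,0,0],150],
  [[0,0,0],[0,0,0],100],
  [[0,0,0],[0,0,0],100],
  [[0,0,0],[0,0,0.03],100],
  [[0,0,0],[0,0,0.055],100],
  [[0,0,0],[-0.03,0.005,0.055],100],
  [[0,0,0],[-0.065,0.011,0.055],100],
  [[0,0,0],[-0.0955,0.0168,0.055],100],
  [[0,0,0],[-0.0955,0.0168,0.02],100],
  [[0,0,0],[-0.0955,0.0168,0.0],100],
  [[0,0,0],[-0.0955,0.0168,0.0],100],
])

```text
time_s: 5.75
ee_pos: [0.505, -0.2401, 0.1935]
eef_rot: [[0.982, -0.188, -0.007], [-0.188, -0.982, 0.004], [-0.008, -0.003, -1.0]]
contact_force: [-0.9, 0.1, -0.3]
finger_gap: 0.607
grasp_force: 0.0
```

Run:
```python
from h import *
a=grab_frame("top");b=grab_frame("side")
s=telemetry.read_state();print(s["ee_pos"].round(4),s["finger_gap"],s["contact_force"].round(2),s["ft_torque"].round(2))
print(blobs(a,(5,180,120),(14,255,255),(385,140,520,345)),blobs(b,(5,180,120),(14,255,255),(280,90,380,200)))
im=np.hstack([cv2.resize(a["pixels"][130:340,360:520],(400,525)),cv2.resize(b["pixels"][60:240,270:405],(394,525))])
cv2.imwrite("pics/c4.png",im[:,:,::-1])
```

```text
[ 0.5075 -0.2414  0.1973] 0.6075976223110784 [-1.23  0.35  0.74] [ 0.01 -0.01 -0.03]
[(184, [473.0, 144.9], [462, 140, 22, 11])] [(37, [292.8, 115.2], [289, 111, 9, 9])]
```

View pics/c4.png

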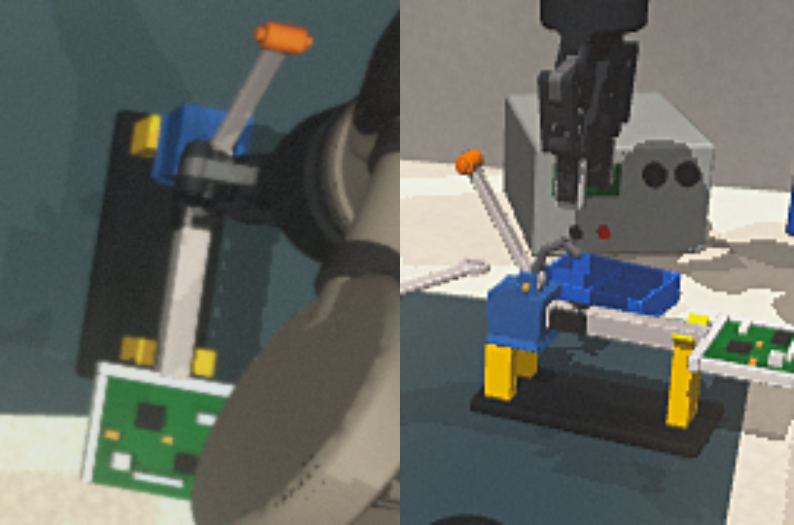

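The crop shows the lever folded forward (~2.2), holder seated and the open fingers above the black pads. Descending to grip.

Request:
servo_tool([
  [[0,0,0],[0.001,0,-0.03],100],
  [[0,0,0],[0.001,0,-0.06],100],
  [[0,0,0],[0.001,0,-0.085],100],
  [[0,0,0],[0.001,0,-0.1],100],
  [[0,0,0],[0.001,0,-0.113],100],
  [[0,0,0],[0.001,0,-0.113],100],
  [[0,0,0],[0.001,0,-0.113],150],
  [[0,0,0],[0.001,0,-0.113],180],
  [[0,0,0],[0.001,0,-0.113],215],
  [[0,0,0],[0.001,0,-0.113],215],
  [[0,0,0],[0.001,0,-0.113],215],
  [[0,0,0],[0.001,0,-0.113],215],
], force=80)

```text
time_s: 6.85
ee_pos: [0.5099, -0.2418, 0.0861]
eef_rot: [[0.982, -0.187, 0.003], [-0.187, -0.982, -0.002], [0.003, 0.001, -1.0]]
contact_force: [0.4, 1.3, 6.7]
finger_gap: 0.264
grasp_force: 78.7
```

Request:
servo_tool([
  [[0,0,0],[0,0,0.004],215],
  [[0,0,0],[0,0,0.01],215],
  [[0,0,0],[0,0,0.02],215],
  [[0,0,0],[0,0,0.035],215],
  [[0,0,0],[0,0,0.055],215],
  [[0,0,0],[0,0,0.075],215],
  [[0,0,0],[0,0,0.095],215],
  [[0,0,0],[0,0,0.115],215],
  [[0,0,0],[0,0,0.125],215],
  [[0,0,0],[0,0,0.125],215],
])

```text
time_s: 7.68
ee_pos: [0.5096, -0.2419, 0.212]
eef_rot: [[0.982, -0.187, 0.004], [-0.187, -0.982, -0.003], [0.004, 0.002, -1.0]]
contact_force: [1.5, -1.0, -7.5]
finger_gap: 0.263
grasp_force: 78.9
```

Request:
servo_tool([
  [[0,0,0],[0.001,0.01,0],215],
  [[0,0,0.01],[0.003,0.03,0],215],
  [[0,0,0.03],[0.005,0.06,0],215],
  [[0,0,0.05],[0.008,0.09,0],215],
  [[0,0,0.07],[0.011,0.125,0],215],
  [[0,0,0.09],[0.014,0.16,0],215],
  [[0,0,0.11],[0.017,0.195,0],215],
  [[0,0,0.13],[0.02,0.23,0],215],
  [[0,0,0.15],[0.023,0.265,0],215],
  [[0,0,0.17],[0.026,0.3,0],215],
  [[0,0,0.19],[0.03,0.335,0],215],
  [[0,0,0.21],[0.034,0.37,0],215],
  [[0,0,0.225],[0.038,0.405,0],215],
  [[0,0,0.231],[0.041,0.435,0],215],
  [[0,0,0.231],[0.043,0.46,0],215],
  [[0,0,0.231],[0.0435,0.48,0],215],
  [[0,0,0.231],[0.0435,0.4886,0],215],
  [[0,0,0.231],[0.0435,0.4886,0],215],
  [[0,0,0.231],[0.0435,0.4886,0],215],
])

```text
time_s: 9.27
ee_pos: [0.5513, 0.2473, 0.2078]
eef_rot: [[0.999, 0.044, -0.003], [0.044, -0.999, -0.002], [-0.003, 0.001, -1.0]]
contact_force: [-0.1, -0.3, -7.8]
finger_gap: 0.258
grasp_force: 79.2
```

Run:
```python
from h import *
a=grab_frame("top");b=grab_frame("side")
s=telemetry.read_state();print(s["ee_pos"].round(4),s["eef_rot"].round(3).tolist(),s["finger_gap"],s["contact_force"].round(2),s["ft_torque"].round(2))
im=np.hstack([cv2.resize(a["pixels"][100:300,80:230],(400,533)),cv2.resize(b["pixels"][190:390,140:290],(400,533))])
cv2.imwrite("pics/c5.png",im[:,:,::-1])
```

```text
[0.5519 0.2462 0.2085] [[0.999, 0.042, -0.002], [0.042, -0.999, -0.001], [-0.002, 0.001, -1.0]] 0.2628867696353231 [-0.11 -0.61 -7.14] [0.05 0.05 0.  ]
```

View pics/c5.png

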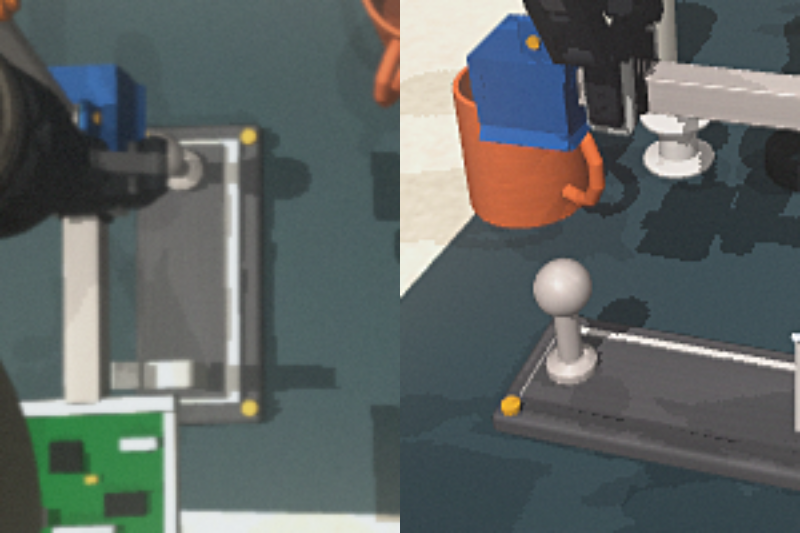

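The crop shows the block above and slightly left of the ball in the top view (parallax), level, with ball and saddle clear below. The hinge pin is at top ≈(116.4,143.9), side ≈(189.5,205.8). I'll check alignment numerically.

Run:
```python
from h import *
a=grab_frame("top");b=grab_frame("side")
s=telemetry.read_state();T=s["ee_pos"]
u=np.array([.9991,.0428]);n=np.array([-.0428,.9991])
pa=blobs(a,(10,100,80),(25,255,255),(110,138,123,150),2);pb=blobs(b,(8,100,80),(25,255,255),(184,200,196,211),2);print(pa,pb)
X,e=tri(a,pa[0][1] if pa else (116.4,143.9),b,pb[0][1] if pb else (189.5,205.8));d=X-T
print("pin rel TCP along,lat,z",(d[:2]@u).round(4),(d[:2]@n).round(4),d[2].round(4),e,"expect .0332.. , , ~.0195")
# tail bar centre at rows
g=a["pixels"].astype(int).sum(2)
for r in(195,215,235):
    row=g[r,95:130];m=np.where(row>380)[0]+95;c=(m.min()+m.max())/2
    Y=plane(a,c,r,T[2]-.0105+.014);d=Y[:2]-T[:2];print(r,m.min(),m.max(),"lat",(d@n).round(4),"along",(d@u).round(4))
```

```text
[(7, [116.6, 143.3], [116, 142, 2, 4])] [(18, [189.1, 204.7], [187, 203, 5, 5])]
pin rel TCP along,lat,z 0.0411 -0.0074 0.0053 [0.005014256847992943, 0.005014256847992868] expect .0332.. , , ~.0195
195 104 116 lat -0.0001 along -0.0345
215 104 116 lat -0.0002 along -0.0618
235 104 117 lat -0.0011 along -0.0889
```

Request:
servo_tool([
  [[0,0,0],[0,0,-0.015],215],
  [[0,0,0],[0,0,-0.035],215],
  [[0,0,0],[0,0,-0.055],215],
  [[0,0,0],[0,0,-0.07],215],
  [[0,0,0],[0,0,-0.08],215],
  [[0,0,0],[0,0,-0.084],215],
  [[0,0,0],[0,0,-0.084],215],
  [[0,0,0],[0,0,-0.084],215],
  [[0,0,0],[0,0,-0.084],215],
])

```text
time_s: 10.22
ee_pos: [0.5531, 0.2474, 0.1266]
eef_rot: [[0.999, 0.043, 0.002], [0.043, -0.999, 0.001], [0.002, -0.001, -1.0]]
contact_force: [0.0, -0.3, -7.2]
finger_gap: 0.268
grasp_force: 79.1
```

Run:
```python
from h import *
a=grab_frame("top");b=grab_frame("side")
s=telemetry.read_state();print(s["ee_pos"].round(4),s["eef_rot"].round(3).tolist(),s["contact_force"].round(2),s["ft_torque"].round(2))
im=np.hstack([cv2.resize(a["pixels"][110:280,90:190],(353,600)),cv2.resize(b["pixels"][210:360,150:260],(440,600))])
cv2.imwrite("pics/c6.png",im[:,:,::-1])
```

```text
[0.5529 0.2474 0.1265] [[0.999, 0.043, 0.002], [0.043, -0.999, 0.001], [0.002, -0.0, -1.0]] [ 0.56 -0.37 -7.7 ] [-0.04  0.06  0.04]
```

View pics/c6.png

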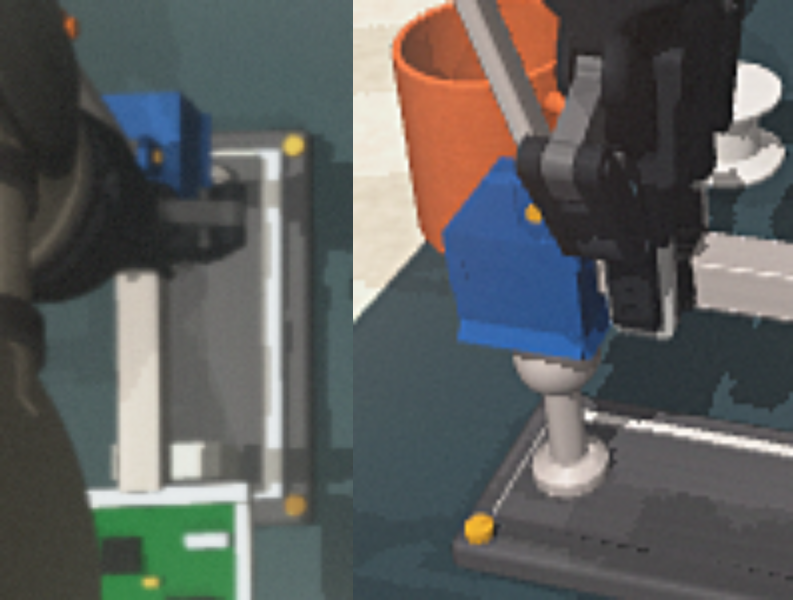

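The crop shows the block hovering over the ball with the tail above the saddle. The ball looks slightly to the rear (right) of the block's centre. Near bottom edge corners in the side view are ≈(176.7,295.5) and (209.3,299.5).

Run:
```python
from h import *
b=grab_frame("side");T=np.array([.553,.2474,.1265])
u=np.array([.9991,.0428]);n=np.array([-.0428,.9991]);B=np.array([.593,.2486])
P=[plane(b,*p,T[2]-.0305)[:2] for p in((176.7,295.5),(209.3,299.5))]
for p in P: print(p.round(4),"rel TCP",((p-T[:2])@u).round(4),((p-T[:2])@n).round(4))
m=sum(P)/2-.022*n;print("socket",m.round(4),"ball-socket along,lat",((B-m)@u).round(4),((B-m)@n).round(4), "ball rel TCP",((B-T[:2])@u).round(4),((B-T[:2])@n).round(4))
```

```text
[0.6127 0.275 ] rel TCP 0.0609 0.025
[0.5684 0.2703] rel TCP 0.0164 0.0223
socket [0.5915 0.2507] ball-socket along,lat 0.0014 -0.0021 ball rel TCP 0.04 -0.0005
```

Request:
servo_tool([
  [[0,0,0],[0.001,0,-0.004],215],
  [[0,0,0],[0.001,0,-0.008],215],
  [[0,0,0],[0.001,0,-0.012],215],
  [[0,0,0],[0.001,0,-0.015],215],
  [[0,0,0],[0.001,0,-0.015],215],
  [[0,0,0],[0.001,0,-0.015],215],
])

```text
time_s: 10.87
ee_pos: [0.5531, 0.2472, 0.1099]
eef_rot: [[0.999, 0.043, -0.001], [0.043, -0.999, -0.0], [-0.001, 0.0, -1.0]]
contact_force: [0.8, 0.3, -8.0]
finger_gap: 0.266
grasp_force: 79.3
```

Request:
servo_tool([
  [[0,0,0],[0,0,-0.002],215],
  [[0,0,0],[0,0,-0.004],215],
  [[0,0,0],[0,0,-0.006],215],
  [[0,0,0],[0,0,-0.006],215],
  [[0,0,0],[0,0,-0.006],215],
])

```text
time_s: 11.28
ee_pos: [0.5533, 0.2473, 0.1042]
eef_rot: [[0.999, 0.043, -0.0], [0.043, -0.999, -0.0], [-0.0, 0.0, -1.0]]
contact_force: [-0.5, -0.1, -7.9]
finger_gap: 0.263
grasp_force: 79.3
```

Request:
servo_tool([
  [[0,0,0],[0,0,-0.001],215],
  [[0,0,0],[0,0,-0.002],215],
  [[0,0,0],[0,0,-0.003],215],
  [[0,0,0],[0,0,-0.003],215],
  [[0,0,0],[0,0,-0.003],215],
])

```text
time_s: 11.7
ee_pos: [0.5539, 0.2473, 0.1017]
eef_rot: [[0.999, 0.043, 0.002], [0.043, -0.999, 0.0], [0.002, -0.0, -1.0]]
contact_force: [2.1, 0.3, -5.9]
finger_gap: 0.262
grasp_force: 79.6
```

Request:
servo_tool([
  [[0,0,0],[0.0005,0,-0.001],215],
  [[0,0,0],[0.0007,0,-0.002],215],
  [[0,0,0],[0.0007,0,-0.003],215],
  [[0,0,0],[0.0007,0,-0.003],215],
  [[0,0,0],[0.0007,0,-0.003],215],
])

```text
time_s: 12.12
ee_pos: [0.5543, 0.2471, 0.099]
eef_rot: [[0.999, 0.043, 0.001], [0.043, -0.999, -0.0], [0.001, 0.0, -1.0]]
contact_force: [-0.6, -2.8, 2.2]
finger_gap: 0.261
grasp_force: 80.6
```

Request:
servo_tool([
  [[0,0,0],[0,-0.0006,0],215],
  [[0,0,0],[0,-0.0006,-0.001],215],
  [[0,0,0],[0,-0.0006,-0.002],215],
  [[0,0,0],[0,-0.0006,-0.002],215],
  [[0,0,0],[0,-0.0006,-0.002],215],
])

```text
time_s: 12.53
ee_pos: [0.5541, 0.2467, 0.0961]
eef_rot: [[0.999, 0.043, 0.0], [0.043, -0.999, 0.0], [0.0, -0.0, -1.0]]
contact_force: [0.5, -0.8, 1.8]
finger_gap: 0.266
grasp_force: 80.6
```

Request:
servo_tool([
  [[0,0,0],[0,-0.0002,-0.001],215],
  [[0,0,0],[0,-0.0002,-0.002],215],
  [[0,0,0],[0,-0.0002,-0.003],215],
  [[0,0,0],[0,-0.0002,-0.003],215],
  [[0,0,0],[0,-0.0002,-0.003],215],
])

```text
time_s: 12.95
ee_pos: [0.5541, 0.2466, 0.0928]
eef_rot: [[0.999, 0.043, -0.0], [0.043, -0.999, 0.0], [-0.0, -0.0, -1.0]]
contact_force: [1.7, 1.1, -2.8]
finger_gap: 0.26
grasp_force: 80.0
```

Request:
servo_tool([
  [[0,0,0],[0.0002,0.0001,-0.001],215],
  [[0,0,0],[0.0002,0.0001,-0.002],215],
  [[0,0,0],[0.0002,0.0001,-0.003],215],
  [[0,0,0],[0.0002,0.0001,-0.003],215],
  [[0,0,0],[0.0002,0.0001,-0.003],215],
])

```text
time_s: 13.37
ee_pos: [0.5541, 0.2465, 0.0897]
eef_rot: [[0.999, 0.043, -0.001], [0.043, -0.999, -0.0], [-0.001, 0.0, -1.0]]
contact_force: [1.9, 1.8, -5.1]
finger_gap: 0.264
grasp_force: 79.8
```

```bash
python3 -c "
from h import *
s=telemetry.read_state();print(s['ee_pos'].round(4),s['contact_force'].round(2),s['ft_torque'].round(3),s['eef_rot'].round(3).tolist())"
```

```text
[0.5541 0.2465 0.0897] [ 1.94  1.84 -5.05] [ 0.147 -0.54   0.012] [[0.999, 0.043, -0.001], [0.043, -0.999, -0.0], [-0.001, 0.0, -1.0]]
```

Request:
servo_tool([
  [[0,0,0],[0.0003,0.0003,-0.0005],215],
  [[0,0,0],[0.0003,0.0003,-0.001],215],
  [[0,0,0],[0.0003,0.0003,-0.0015],215],
  [[0,0,0],[0.0003,0.0003,-0.002],215],
  [[0,0,0],[0.0003,0.0003,-0.002],215],
  [[0,0,0],[0.0003,0.0003,-0.002],215],
])

```text
time_s: 13.87
ee_pos: [0.5542, 0.2467, 0.0882]
eef_rot: [[0.999, 0.043, -0.001], [0.043, -0.999, -0.0], [-0.001, 0.0, -1.0]]
contact_force: [-0.2, -1.6, -1.4]
finger_gap: 0.264
grasp_force: 80.1
```

```bash
python3 -c "
from h import *
s=telemetry.read_state();print(s['ee_pos'].round(4),s['contact_force'].round(2),s['ft_torque'].round(3),s['eef_rot'].round(3).tolist())"
```

```text
[0.5542 0.2467 0.0882] [-0.22 -1.56 -1.42] [-0.246 -0.009 -0.046] [[0.999, 0.043, -0.001], [0.043, -0.999, -0.0], [-0.001, 0.0, -1.0]]
```

Request:
servo_tool([
  [[0,0,0],[0,0,-0.0005],215],
  [[0,0,0],[0,0,-0.001],215],
  [[0,0,0],[0,0,-0.001],215],
  [[0,0,0],[0,0,-0.001],215],
])

```text
time_s: 14.2
ee_pos: [0.5542, 0.2468, 0.0871]
eef_rot: [[0.999, 0.043, -0.001], [0.043, -0.999, -0.0], [-0.001, 0.0, -1.0]]
contact_force: [-1.2, -0.9, -0.3]
finger_gap: 0.264
grasp_force: 80.2
```

Request:
servo_tool([
  [[0,0,0],[0,0,-0.0005],215],
  [[0,0,0],[0,0,-0.001],215],
  [[0,0,0],[0,0,-0.001],215],
  [[0,0,0],[0,0,-0.001],215],
])

```text
time_s: 14.53
ee_pos: [0.5542, 0.2468, 0.086]
eef_rot: [[0.999, 0.043, -0.001], [0.043, -0.999, -0.0], [-0.001, 0.0, -1.0]]
contact_force: [-2.7, -2.4, -1.6]
finger_gap: 0.263
grasp_force: 80.2
```

Request:
servo_tool([
  [[0,0,0],[-0.0003,-0.0003,-0.0005],215],
  [[0,0,0],[-0.0003,-0.0003,-0.001],215],
  [[0,0,0],[-0.0003,-0.0003,-0.001],215],
  [[0,0,0],[-0.0003,-0.0003,-0.001],215],
])

```text
time_s: 14.87
ee_pos: [0.5542, 0.2467, 0.0854]
eef_rot: [[0.999, 0.043, 0.0], [0.043, -0.999, 0.0], [0.0, -0.0, -1.0]]
contact_force: [-2.6, -1.7, 1.2]
finger_gap: 0.266
grasp_force: 80.5
```

Request:
servo_tool([
  [[0,0,0],[-0.0002,-0.0002,-0.0005],215],
  [[0,0,0],[-0.0002,-0.0002,-0.0008],215],
  [[0,0,0],[-0.0002,-0.0002,-0.0008],215],
  [[0,0,0],[-0.0002,-0.0002,-0.0008],215],
])

```text
time_s: 15.2
ee_pos: [0.5542, 0.2467, 0.0854]
eef_rot: [[0.999, 0.043, 0.001], [0.043, -0.999, 0.0], [0.001, -0.0, -1.0]]
contact_force: [-4.1, -0.3, 5.2]
finger_gap: 0.264
grasp_force: 81.1
```

Run:
```python
from h import *
a=grab_frame("top");b=grab_frame("side")
s=telemetry.read_state();print(s["ee_pos"].round(4),s["eef_rot"].round(4).tolist(),s["contact_force"].round(2),s["ft_torque"].round(2))
im=np.hstack([cv2.resize(a["pixels"][110:280,90:190],(353,600)),cv2.resize(b["pixels"][230:380,160:270],(440,600))])
im=cv2.resize(b["pixels"][230:390,150:360],(787,600))
cv2.imwrite("pics/c7.png",im[:,:,::-1])
```

```text
[0.5542 0.2467 0.0854] [[0.9991, 0.0428, 0.001], [0.0428, -0.9991, 0.0005], [0.001, -0.0005, -1.0]] [-4.23 -0.88  5.87] [-0.2   0.64 -0.11]
```

View pics/c7.png

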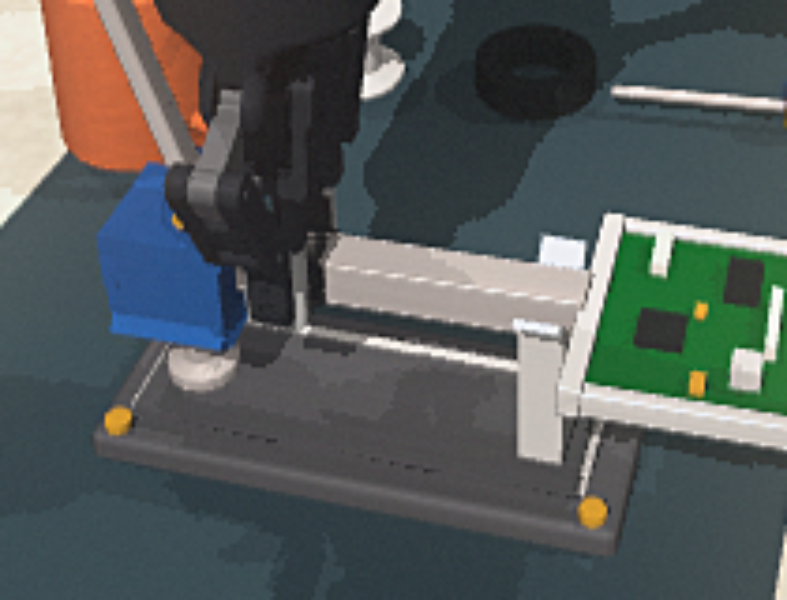

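The crop shows the block low over the post with the tail bar in the saddle. Height stopped at 0.0854 while the force rose to about 13 N, so the roof is hard on the ball at home. Unload, release and rise.

Request:
servo_tool([
  [[0,0,0],[0.0004,0,0.001],215],
  [[0,0,0],[0.0004,0,0.0012],180],
  [[0,0,0],[0.0004,0,0.0012],140],
  [[0,0,0],[0.0004,0,0.0012],110],
  [[0,0,0],[0.0004,0,0.0012],100],
  [[0,0,0],[0.0004,0,0.0012],100],
  [[0,0,0],[0.0004,0,0.02],100],
  [[0,0,0],[0.0004,0,0.05],100],
  [[0,0,0],[0.0004,0,0.085],100],
  [[0,0,0],[0.0004,0,0.12],100],
  [[0,0,0],[0.0004,0,0.16],100],
  [[0,0,0],[-0.03,0,0.175],100],
  [[0,0,0],[-0.03,0,0.175],100],
], force=20)

```text
time_s: 16.38
ee_pos: [0.5228, 0.2473, 0.2648]
eef_rot: [[0.999, 0.044, 0.007], [0.044, -0.999, 0.003], [0.007, -0.002, -1.0]]
contact_force: [1.6, 1.2, -0.4]
finger_gap: 0.605
grasp_force: 0.0
```

Run:
```python
from h import *
a=grab_frame("top");b=grab_frame("side")
s=telemetry.read_state();print(s["ee_pos"].round(4),s["contact_force"].round(2),s["finger_gap"])
print(blobs(a,(5,180,120),(14,255,255),(60,60,200,200)),blobs(b,(5,180,120),(14,255,255),(100,150,260,290)))
im=np.hstack([cv2.resize(a["pixels"][80:280,80:200],(360,600)),cv2.resize(b["pixels"][180:380,140:286],(438,600))])
cv2.imwrite("pics/c8.png",im[:,:,::-1])
```

```text
[0.5237 0.2466 0.2605] [ 0.24 -0.18 -0.93] 0.6098707779339146
[(124, [109.0, 124.2], [101, 120, 17, 9])] [(167, [170.2, 213.9], [160, 205, 21, 22]), (13, [203.8, 214.4], [199, 211, 8, 9]), (17, [178.8, 241.9], [175, 234, 8, 16]), (9, [210.1, 240.8], [207, 237, 6, 8]), (17, [212.4, 248.7], [210, 246, 5, 6]), (6, [195.0, 251.5], [194, 249, 3, 6]), (34, [187.8, 264.2], [183, 251, 10, 24]), (18, [204.5, 262.2], [201, 260, 8, 5])]
```

View pics/c8.png

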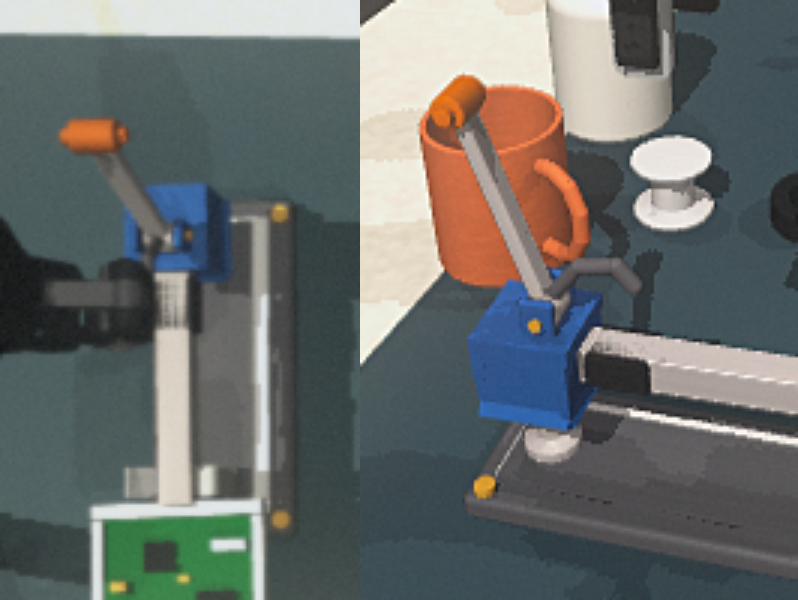

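The crop shows the holder seated on the mount with the tail in the saddle and the lever folded forward. The orange end is at top ≈(111.5,125), side ≈(173,214).

Run:
```python
from h import *
a=grab_frame("top");b=grab_frame("side")
X,e=tri(a,(111.4,125),b,(173,214));print(X.round(4),e)
u=np.array([.9991,.0428]);S=np.array([.5932,.2484]);hz=.1054
d=(X[:2]-S);al=d@u+.006;print("along from hinge",al.round(4),"lat",(d@[-.0428,.9991]).round(4),"z",(X[2]-hz).round(4),"theta",np.arctan2(X[2]-hz,-al).round(3),"r",np.hypot(al,X[2]-hz).round(4))
t0=2.23
for t in np.arange(2.2,.15,-.1):
    dd=.104*(np.cos(t0)-np.cos(t));print(round(t,2),[*(dd*u).round(4)],round(.104*(np.sin(t)-np.sin(t0)),4))
```

```text
[0.617  0.2504 0.2042] [0.0002151017345440753, 0.00021510173454405827]
along from hinge 0.0298 lat 0.001 z 0.0988 theta 1.864 r 0.1032
2.2 [np.float64(-0.0025), np.float64(-0.0001)] 0.0019
2.1 [np.float64(-0.0112), np.float64(-0.0005)] 0.0076
2.0 [np.float64(-0.0204), np.float64(-0.0009)] 0.0124
1.9 [np.float64(-0.03), np.float64(-0.0013)] 0.0162
1.8 [np.float64(-0.04), np.float64(-0.0017)] 0.0191
1.7 [np.float64(-0.0503), np.float64(-0.0022)] 0.0209
1.6 [np.float64(-0.0606), np.float64(-0.0026)] 0.0217
1.5 [np.float64(-0.071), np.float64(-0.003)] 0.0215
1.4 [np.float64(-0.0813), np.float64(-0.0035)] 0.0203
1.3 [np.float64(-0.0914), np.float64(-0.0039)] 0.018
1.2 [np.float64(-0.1013), np.float64(-0.0043)] 0.0147
1.1 [np.float64(-0.1108), np.float64(-0.0047)] 0.0105
1.0 [np.float64(-0.1198), np.float64(-0.0051)] 0.0053
0.9 [np.float64(-0.1282), np.float64(-0.0055)] -0.0007
0.8 [np.float64(-0.136), np.float64(-0.0058)] -0.0076
0.7 [np.float64(-0.1431), np.float64(-0.0061)] -0.0152
0.6 [np.float64(-0.1494), np.float64(-0.0064)] -0.0235
0.5 [np.float64(-0.1548), np.float64(-0.0066)] -0.0323
0.4 [np.float64(-0.1593), np.float64(-0.0068)] -0.0417
0.3 [np.float64(-0.1629), np.float64(-0.007)] -0.0515
0.2 [np.float64(-0.1655), np.float64(-0.0071)] -0.0615
```

Request:
servo_tool([
  [[0,0,0],[0.02,0.001,0.005],100],
  [[0,0,0],[0.05,0.002,0.005],100],
  [[0,0,0],[0.08,0.0035,0.005],100],
  [[0,0,0],[0.0933,0.0038,0.005],100],
  [[0,0,0],[0.0933,0.0038,-0.01],100],
  [[0,0,0],[0.0933,0.0038,-0.03],100],
  [[0,0,0],[0.0933,0.0038,-0.0525],100],
  [[0,0,0],[0.0933,0.0038,-0.0525],100],
  [[0,0,0],[0.0933,0.0038,-0.0525],150],
  [[0,0,0],[0.0933,0.0038,-0.0525],180],
  [[0,0,0],[0.0933,0.0038,-0.0525],200],
  [[0,0,0],[0.0933,0.0038,-0.0525],200],
  [[0,0,0],[0.0933,0.0038,-0.0525],200],
], force=10)

```text
time_s: 17.67
ee_pos: [0.6175, 0.2502, 0.2075]
eef_rot: [[0.999, 0.043, 0.001], [0.043, -0.999, 0.0], [0.001, 0.0, -1.0]]
contact_force: [1.0, -0.3, -4.4]
finger_gap: 0.34
grasp_force: 20.4
```

Request:
servo_tool([
  [[0,0,0],[-0.0064,-0.0003,0.0017],200],
  [[0,0,0],[-0.0167,-0.0007,0.0035],200],
  [[0,0,0],[-0.027,-0.0012,0.0043],200],
  [[0,0,0],[-0.0374,-0.0016,0.0041],200],
  [[0,0,0],[-0.0374,-0.0016,0.0041],200],
  [[0,0,0],[-0.0374,-0.0016,0.0041],200],
])

```text
time_s: 18.17
ee_pos: [0.5794, 0.2487, 0.2119]
eef_rot: [[0.999, 0.043, 0.0], [0.043, -0.999, 0.0], [0.0, -0.0, -1.0]]
contact_force: [-1.0, -0.6, -1.3]
finger_gap: 0.339
grasp_force: 20.6
```

Request:
servo_tool([
  [[0,0,0],[-0.0103,-0.0005,-0.0012],200],
  [[0,0,0],[-0.0204,-0.0009,-0.0035],200],
  [[0,0,0],[-0.0303,-0.0013,-0.0068],200],
  [[0,0,0],[-0.0398,-0.0017,-0.011],200],
  [[0,0,0],[-0.0488,-0.0021,-0.0162],200],
  [[0,0,0],[-0.0572,-0.0025,-0.0222],200],
  [[0,0,0],[-0.0572,-0.0025,-0.0222],200],
  [[0,0,0],[-0.0572,-0.0025,-0.0222],200],
])

```text
time_s: 18.83
ee_pos: [0.5227, 0.2463, 0.1898]
eef_rot: [[0.999, 0.043, 0.0], [0.043, -0.999, 0.0], [0.0, -0.0, -1.0]]
contact_force: [-3.7, 0.4, 4.0]
finger_gap: 0.339
grasp_force: 20.9
```

Request:
servo_tool([
  [[0,0,0],[-0.0085,-0.0003,-0.0062],200],
  [[0,0,0],[-0.0157,-0.0006,-0.0139],200],
  [[0,0,0],[-0.022,-0.0009,-0.0222],200],
  [[0,0,0],[-0.0275,-0.0011,-0.0311],200],
  [[0,0,0],[-0.032,-0.0013,-0.0406],200],
  [[0,0,0],[-0.032,-0.0013,-0.0406],200],
  [[0,0,0],[-0.032,-0.0013,-0.0406],200],
])

```text
time_s: 19.42
ee_pos: [0.4911, 0.2448, 0.1484]
eef_rot: [[0.999, 0.043, -0.001], [0.043, -0.999, -0.0], [-0.001, 0.0, -1.0]]
contact_force: [-1.2, -0.5, -0.1]
finger_gap: 0.342
grasp_force: 20.9
```

Request:
servo_tool([
  [[0,0,0],[-0.002,-0.0001,-0.005],200],
  [[0,0,0],[-0.0036,-0.0002,-0.0098],200],
  [[0,0,0],[-0.005,-0.0002,-0.015],200],
  [[0,0,0],[-0.0062,-0.0003,-0.0198],200],
  [[0,0,0],[-0.007,-0.0003,-0.024],200],
  [[0,0,0],[-0.0076,-0.0003,-0.028],200],
  [[0,0,0],[-0.0076,-0.0003,-0.028],200],
  [[0,0,0],[-0.0076,-0.0003,-0.028],200],
])

```text
time_s: 20.08
ee_pos: [0.4833, 0.2445, 0.1199]
eef_rot: [[0.999, 0.043, -0.0], [0.043, -0.999, -0.0], [-0.0, 0.0, -1.0]]
contact_force: [1.5, -1.0, -1.3]
finger_gap: 0.341
grasp_force: 20.8
```

Request:
servo_tool([
  [[0,0,0],[0,0,0],150],
  [[0,0,0],[0,0,0],110],
  [[0,0,0],[0,0,0],110],
  [[0,0,0],[0,0,0.025],110],
  [[0,0,0],[0,0,0.05],110],
  [[0,0,0],[-0.001,0,0.05],255],
  [[0,0,0],[-0.001,0,0.05],255],
  [[0,0,0],[-0.001,0,0.05],255],
  [[0,0,0],[-0.001,0,0.05],255],
  [[0,0,0],[-0.001,0,0.05],255],
  [[0,0,0],[-0.001,0,0.04],255],
  [[0,0,0],[-0.001,0,0.032],255],
  [[0,0,0],[-0.001,0,0.03],255],
  [[0,0,0],[-0.001,0,0.03],255],
], force=20)

```text
time_s: 21.25
ee_pos: [0.4813, 0.2442, 0.1487]
eef_rot: [[0.999, 0.043, -0.003], [0.043, -0.999, -0.001], [-0.003, 0.001, -1.0]]
contact_force: [-0.2, 0.3, -0.6]
finger_gap: -0.001
grasp_force: 0.0
```

Now press down in steps.

Request:
servo_tool([
  [[0,0,0],[0,0,-0.003],255],
  [[0,0,0],[0,0,-0.006],255],
  [[0,0,0],[0,0,-0.009],255],
  [[0,0,0],[0,0,-0.011],255],
  [[0,0,0],[0,0,-0.011],255],
  [[0,0,0],[0,0,-0.011],255],
])

```text
time_s: 21.75
ee_pos: [0.4822, 0.2445, 0.1392]
eef_rot: [[0.999, 0.043, 0.0], [0.043, -0.999, -0.0], [0.0, 0.0, -1.0]]
contact_force: [-0.1, -0.8, -0.6]
finger_gap: 0.002
grasp_force: 0.0
```

Request:
servo_tool([
  [[0,0,0],[0,0,-0.001],255],
  [[0,0,0],[0,0,-0.002],255],
  [[0,0,0],[0,0,-0.003],255],
  [[0,0,0],[0,0,-0.003],255],
  [[0,0,0],[0,0,-0.003],255],
])

```text
time_s: 22.17
ee_pos: [0.4821, 0.2445, 0.1363]
eef_rot: [[0.999, 0.043, 0.0], [0.043, -0.999, -0.0], [0.0, 0.0, -1.0]]
contact_force: [-0.6, -0.2, 0.1]
finger_gap: -0.002
grasp_force: 0.2
```

Request:
servo_tool([
  [[0,0,0],[0,0,-0.001],255],
  [[0,0,0],[0,0,-0.002],255],
  [[0,0,0],[0,0,-0.002],255],
  [[0,0,0],[0,0,-0.002],255],
])

```text
time_s: 22.5
ee_pos: [0.482, 0.2445, 0.1343]
eef_rot: [[0.999, 0.043, -0.0], [0.043, -0.999, -0.0], [-0.0, 0.0, -1.0]]
contact_force: [-0.9, -0.2, 1.4]
finger_gap: 0.001
grasp_force: 0.9
```

Run:
```python
from h import *
a=grab_frame("top");b=grab_frame("side")
s=telemetry.read_state();print(s["ee_pos"].round(4),s["contact_force"].round(2),s["finger_gap"])
cv2.imwrite("pics/c9.png",cv2.resize(b["pixels"][180:380,150:410],(780,600))[:,:,::-1])
```

```text
[0.482  0.2445 0.1343] [-0.65 -0.49  1.42] -0.0008443586484211214
```

View pics/c9.png

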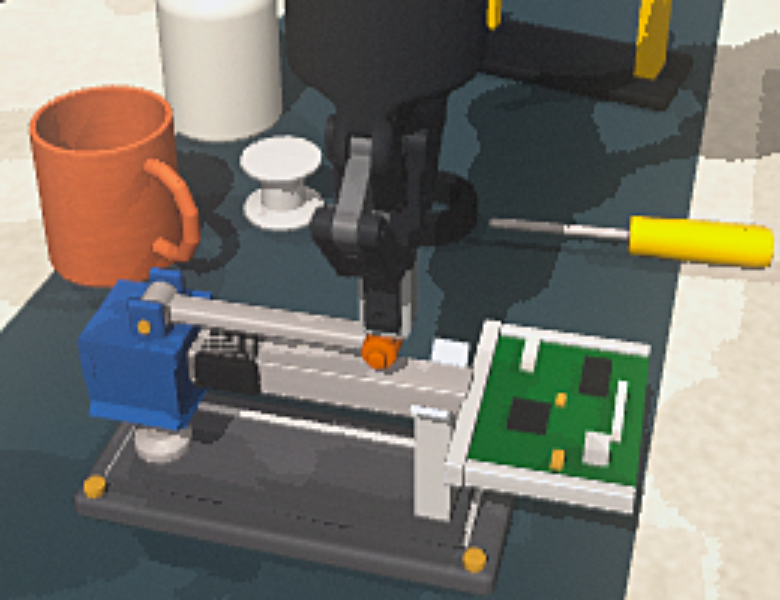

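The crop shows the closed fingertips on the orange end and the lever nearly down along the tail. Press on.

Request:
servo_tool([
  [[0,0,0],[0,0,-0.001],255],
  [[0,0,0],[0,0,-0.002],255],
  [[0,0,0],[0,0,-0.002],255],
  [[0,0,0],[0,0,-0.002],255],
])

```text
time_s: 22.93
ee_pos: [0.482, 0.2445, 0.1336]
eef_rot: [[0.999, 0.043, 0.001], [0.043, -0.999, 0.0], [0.001, -0.0, -1.0]]
contact_force: [-4.2, -1.4, 12.6]
finger_gap: -0.002
grasp_force: 6.3
```

Request:
servo_tool([
  [[0,0,0],[0,0,-0.0002],255],
  [[0,0,0],[0,0,-0.0003],255],
  [[0,0,0],[0,0,-0.0003],255],
  [[0,0,0],[0,0,-0.0003],255],
  [[0,0,0],[0,0,-0.0003],255],
])

```text
time_s: 23.35
ee_pos: [0.482, 0.2446, 0.1335]
eef_rot: [[0.999, 0.043, 0.001], [0.043, -0.999, 0.0], [0.001, -0.0, -1.0]]
contact_force: [-5.4, -2.6, 13.7]
finger_gap: 0.001
grasp_force: 7.2
```

Request:
servo_tool([
  [[0,0,0],[0,0,0.003],255],
  [[0,0,0],[0,0,0.012],255],
  [[0,0,0],[0,0,0.012],255],
  [[0,0,0],[0,0,0.012],255],
  [[0,0,0],[0,0,0.006],255],
  [[0,0,0],[0,0,0.0025],255],
  [[0,0,0],[0,0,0.0025],255],
  [[0,0,0],[0,0,0.0025],255],
])

```text
time_s: 24.02
ee_pos: [0.482, 0.2444, 0.1341]
eef_rot: [[0.999, 0.043, -0.001], [0.043, -0.999, -0.0], [-0.001, 0.0, -1.0]]
contact_force: [-0.7, -0.8, 2.9]
finger_gap: 0.001
grasp_force: 1.6
```

Request:
servo_tool([
  [[0,0,0],[0,0,0.01],255],
  [[0,0,0],[0,0,0.04],255],
  [[0,0,0],[0,0,0.08],255],
  [[0,0,0],[0,0,0.12],255],
  [[0,0,0],[0,-0.03,0.15],255],
  [[0,0,0],[0,-0.06,0.15],255],
  [[0,0,0],[0,-0.1,0.15],255],
  [[0,0,0],[0,-0.14,0.15],255],
  [[0,0,0],[0,-0.14,0.15],255],
])

```text
time_s: 24.77
ee_pos: [0.482, 0.0989, 0.2849]
eef_rot: [[0.999, 0.038, -0.0], [0.038, -0.999, -0.003], [-0.0, 0.003, -1.0]]
contact_force: [1.4, 0.8, -0.8]
finger_gap: -0.001
grasp_force: 0.0
```

Run:
```python
from h import *
a=grab_frame("top");b=grab_frame("side")
s=telemetry.read_state();print(s["ee_pos"].round(4),s["contact_force"].round(2))
im=np.hstack([cv2.resize(a["pixels"][110:330,90:220],(354,600)),cv2.resize(b["pixels"][220:380,150:350],(440,352))[:,:].copy() if 0 else cv2.copyMakeBorder(cv2.resize(b["pixels"][220:380,150:350],(440,352)),0,248,0,0,cv2.BORDER_CONSTANT)])
cv2.imwrite("pics/c10.png",im[:,:,::-1])
```

```text
[0.4821 0.1032 0.2848] [0.95 0.32 0.48]
```

View pics/c10.png

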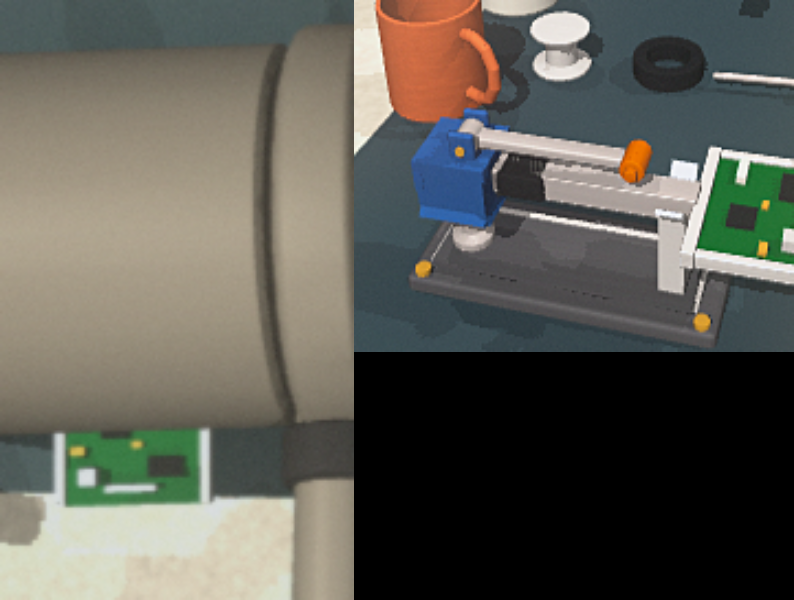

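The last view shows the holder home on the ball, tail in the saddle, lever down parallel to the tail bar, and the arm clear. Handing in.

```bash
python3 -c "
from cell import order
print(order.hand_in())"
```

```text
the job is handed in; nothing more can be done
None
```

The job is handed in at about 25 s: the holder's socket is home on the ball, its tail is in the saddle, and the lever is pressed fully down (about 14 N, and it stayed down on a re-touch). The gripper is clear; the hand-in reported no verdict.

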